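# Slide the screw canister out from under the bin and take off its twist cap

### The arm

A 6-joint arm with a two-finger parallel gripper is mounted at the origin on the work surface. World frame = base frame: x ahead of the robot, y to its left, z up, the work surface at z = 0. Lengths are in m, angles in rad, forces in N, time in s.
With the tool pointing down it reaches from about 0.375 to 0.925 m from the base axis. Payload 5.7 kg.
Tool frame: the origin (TCP) lies at the very end of the fingers, on their centre line; the grasp point (between the pads) lies 19 mm behind it (r.grip_depth is the distance from the TCP to the grasp point, in m); y points along the fingers, z is the direction in which the jaws open and shut, and the axes are right-handed (so a half turn about y gives the same grasp; the last joint's range is limited). The gripper opens to 88 mm and grips with 3 to 60 N. Pads are 20 mm wide; open, the fingers measure 115 mm over their backs; the gripper's body (75 mm by 178 mm) begins 61 mm behind the grasp point.
Start: joints at [-1.331, 0.359, 1.51, -0, 1.272, -0.115], TCP at [0.208, -0.563, 0.223] pointing down, gripper open.
Joint ranges: [-2.97, 2.97], [-1.01, 2.36], [0.21, 2.38], [-0.96, 4.11], [0.2, 2.71], [-2.98, 2.98]. Speed limits (rad/s): [2.39, 2.39, 3.14, 3.14, 3.14, 3.14].

### API

Orientations are given as a unit quaternion [x, y, z, w].
In Python, from bench import r, imaging gives the robot as it stands.
- The arm moves only by the tool servo_tool, never from a script. Its arguments are lists of equal length, an entry for each row: "delta_pos": the shift along the world's x, y, z in cm, a list of three; "rotation": the turn, a rotation vector about the world's x, y, z in degrees, a list of three; "gripper": the gripper's target within -1 to 1 (fully open at 1, half-way at 0, shut at -1). A call has 1 to 10 rows; each row shifts and turns the commanded pose from where the row before left it; what a row does not reach is not made up. A row lasts 1/12 s, in which the tool goes at most 41.7 mm and 7.16 degrees, less where a joint would pass 70% of its speed; a pose out of reach is approached as far as the arm can. A call with a gripper value outside its range is refused whole. The fingers move at their own pace and stop on an object; "squeeze" is the grip in N (left out, the last holds). Time passes only in rows, so rows that do not move let the fingers close. It gives the time, the measured TCP pose, the force and the opening at its end, in the units of the state.
- r.get_obs(): the state, without advancing time (a new reading comes with each control period).
- imaging.camera(name): name is "side" or "top" or "wrist"; returns a dict with "image" (384x512x3 uint8, red, green, blue), "fov_y" (degrees; the focal length in pixels is half the picture's height over the tangent of half this angle, whatever the lens; pixels are square), "cx", "cy" (the principal point, pixels), "xyz" and "attitude" of the camera in the world. Camera axes: x right, y down, z forward; pixel columns grow to the right and rows downward; lengths in m; the calibration is good to about 2 mm. A picture is of the moment at which its call begins. There is no depth.
- r.hand_in(): hands the job in, once; it reports no verdict.
The state is a dict: "t": time; "joints": joint angles; "joint_vel": joint speeds; "effort": joint torques, N m; "position": TCP position; "tcp_rot": TCP orientation; "ft_force": force on the tool from outside, world axes, zero at the start; "torque": the same for the moment, N m; "grip_width": opening from 0.0 (shut) to 1.0 (fully open).
Only numpy, scipy, OpenCV 4.12 (cv2) and the standard library are available. Lean on these libraries where they do the work, as an engineer would, in place of code of your own. Each camera call takes 0.05 s, during which the arm holds its last target.

### The job

Pull the screw canister on its carriage all the way out from under the tilted clear bin, then take its cap off: nobody remembers which hand it is, so try one way and then the other, and turn it the way that gives until it is loose before lifting it. Lift the cap straight up and finish while still holding it upright in the gripper, about 8 cm above the open canister, with the canister left fully out. Leave the other things lying where they are.

Things in the scene. Friction and masses are not known exactly. Their poses are not given: they have to be found in the camera images.
- rack: Fixed wooden bin rack with an aluminium track. Origin on the work surface, straight below the canister where it stands parked; -x is the way the carriage pulls out, z up. Side posts (inner faces y = +-73 mm, x 28 to 112 mm) carry a board (underside 118 mm high, front edge x = 2 mm) with a tilted clear bin on it. Track rails, 14 mm high at y = +-52 mm, run from x = -265 to 65 mm.
- bin_lip (a point): Middle of the upper front edge of the clear bin (fixed), the foremost point of the overhang: 10 mm in front (rack -x) of the rack's origin and about 208 mm high; the bin is 138 mm wide, its back up to about 245 mm high.
- carriage (a joint): How far the carriage is pulled out, m: 0 parked under the bin, 0.150 at the end stop, fully out. It slides with about 4 N of friction plus some drag and stays where it is left.
- tab_top (a point): Centre of the top face of the carriage's upright grey pull tab, 62 mm above the surface, 70 mm in front (rack -x) of the canister's axis; axes as the rack's; moves with the carriage. The tab is 20 mm wide (y), 12 mm thick (x), 50 mm tall, on a plate whose top is 12 mm above the surface, 92 mm wide. 24 mm are free between tab and canister.
- mouth (a point): Centre of the canister's mouth at the cap's seat, 62 mm above the surface, on the canister's axis; axes as the rack's; moves with the carriage. The aluminium canister, fixed on the carriage, is 80 mm across; its rim is 66 mm above the surface.
- cap: Grey twist-lock cap, about 80 g: disc 69 mm across, 10 mm thick, with an upright grip wing on top, 16 mm thick (cap x), 46 mm long (cap y), from 10 to 41 mm above the origin. Origin: centre of the disc's underside, 62 mm above the surface when seated; z up. Below hangs a stem with a cross bar 44 mm long along cap y, to 17 mm below the origin.
- wing_top (a point): Centre of the top of the cap's wing, 41 mm above the cap's origin; axes as the cap's. Locked, the wing lies within 5 degrees of the rack's y axis. The wrong way the cap stops dead after 8 to 22 degrees; the right way it turns on with hardly any resistance and is free to lift at 50 to 125 degrees from locked (aim at 70). It does not rise as it turns. Which way is right differs from start to start and cannot be seen.
- phone_housing: White phone back shell, 148 x 72 x 9 mm, lying flat. Origin at the centre of its underside. Bystander.
- pick: Purple plastic opening pick, about 40 mm long, 3 mm thick. Origin under its round part. Bystander.
- pry_bar: Steel pry bar, 150 x 12 x 5 mm, lying along its x. Bystander.
- dish: Round green ceramic dish, 90 mm across, 28 mm high. Bystander.
- driver: Screwdriver about 150 mm long lying along its x. Bystander.
- tin: Closed round aluminium tin, 50 mm across, 35 mm high. Bystander.
- eraser_block: Rubber block, 60 x 35 x 18 mm. Bystander.

How it is judged:
By the outcome, as a careful person would: the job done as asked, in the order asked, and still so for the second after the job is handed in, while the arm keeps its last pose, push and grip.
It also fails if it takes over 64 s, if anything falls off the work surface, if the arm or the gripper's body presses on something with over 40 N, if the wrist force passes 120 N, or if a joint passes its speed limit or range.

## Working session

There is one attempt and no reset: what is moved stays moved. The work goes in short steps, Python scripts to look and compute and a tool call to move; the robot and the scene stay as the last step left them, time stands still between calls to the robot, and variables do not carry over. Pictures are saved under pics/ and viewed, and the job is handed in when it is done.

Besides the shell and the picture viewer there is one more tool, called in YAML: its name, and indented under it one key for each argument. servo_tool: Moves the arm, as the interface text tells. Its arguments: {"type":"object","properties":{"delta_pos":{"type":"array"},"rotation":{"type":"array"},"gripper":{"type":"array"},"squeeze":{"type":"number"}},"required":["delta_pos","rotation","gripper"]}

```bash
mkdir -p pics; ls
python3 - <<'E'
from bench import r, imaging
import cv2
for n in ["side","top","wrist"]:
    c=imaging.camera(n); cv2.imwrite(f"pics/{n}0.png",c["image"][:,:,::-1])
    print(n,c["fov_y"],c["cx"],c["cy"],c["xyz"],c["attitude"])
print(r.get_obs(), r.grip_depth)
E
```

```text
pics
side 48.1880432264465 256.48162886738436 200.23019767218952 [0.05986416 0.58845446 0.75944721] [-0.38242123  0.81825564 -0.39436012  0.16938655]
top 52.89038390257053 246.3241360109099 193.67796107132085 [0.52952112 0.09349388 1.02735713] [-0.70368976  0.70889666 -0.03703309  0.03024552]
wrist 58.26803011992711 255.0185237968768 191.81788192311816 [ 0.27855289 -0.53600504  0.38458677] [ 0.81277485 -0.56591979 -0.07975352  0.11300975]
{'t': 0.15, 'joints': array([-1.33110486e+00,  3.59349446e-01,  1.51118371e+00, -2.94628230e-05,
        1.27248683e+00, -1.15080636e-01]), 'joint_vel': array([ 6.34648380e-04, -2.63885967e-03, -2.28310354e-03,  8.52533860e-04,
       -8.08220732e-05,  1.05152063e-03]), 'effort': array([-5.92475808e-04, -5.15761721e+01, -2.71006608e+01,  6.74344995e-02,
        3.05057305e-02, -7.75036142e-05]), 'position': array([ 0.20829249, -0.5621178 ,  0.22199684]), 'tcp_rot': array([-0.12481846,  0.6965134 , -0.69550732,  0.12473575]), 'ft_force': array([-0.22065834,  0.6104871 ,  0.45899448]), 'torque': array([ 0.0259594 , -0.00898373,  0.03904261]), 'grip_width': 1.0037780538512326} 0.0187
```

View pics/side0.png

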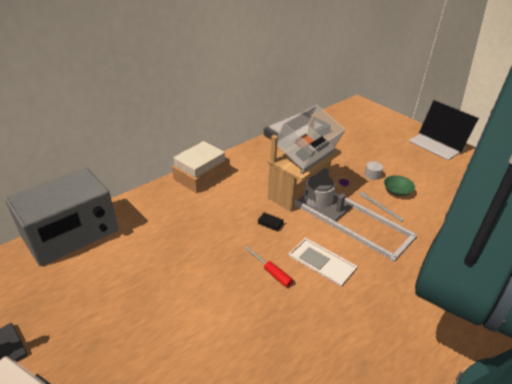

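View pics/top0.png

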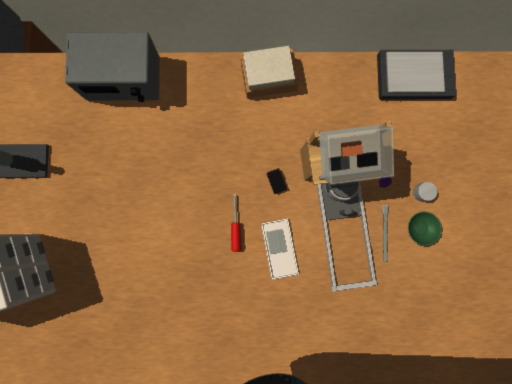

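View pics/wrist0.png

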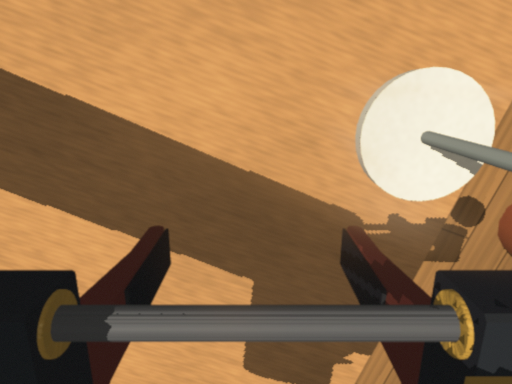

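The top view shows the track from about (320,185)/(362,185) to (333,290)/(376,284), with the tab near (347,212). In the side view the canister is at about (320,190). I'll zoom in on both.

```bash
cat > h.py <<'E'
import numpy as np, cv2
from scipy.spatial.transform import Rotation as R
from bench import r, imaging
def cam(n,save=None):
    c=imaging.camera(n)
    if save: cv2.imwrite(f"pics/{save}.png",c["image"][:,:,::-1])
    return c
def par(c):
    f=c["image"].shape[0]/2/np.tan(np.radians(c["fov_y"]/2))
    return f,c["cx"],c["cy"],np.array(c["xyz"]),R.from_quat(c["attitude"]).as_matrix()
def ray(c,u,v):
    f,cx,cy,o,M=par(c); d=M@np.array([(u-cx)/f,(v-cy)/f,1]); return o,d/np.linalg.norm(d)
def onz(c,u,v,z):
    o,d=ray(c,u,v); return o+d*(z-o[2])/d[2]
def proj(c,p):
    f,cx,cy,o,M=par(c); q=M.T@(np.array(p)-o); return q[:2]/q[2]*f+[cx,cy]
def crop(c,u0,v0,u1,v1,k,name):
    cv2.imwrite(f"pics/{name}.png",cv2.resize(c["image"][v0:v1,u0:u1,::-1],None,fx=k,fy=k,interpolation=cv2.INTER_CUBIC))
E
python3 - <<'E'
from h import *
crop(cam("top"),290,110,410,300,3,"top1"); crop(cam("side"),250,90,430,270,3,"side1")
E
```

```text
(no output)
```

View pics/top1.png

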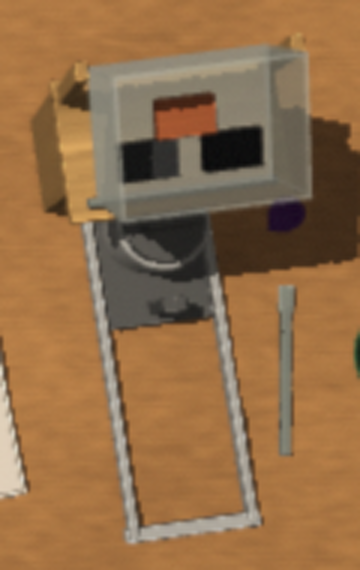

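View pics/side1.png

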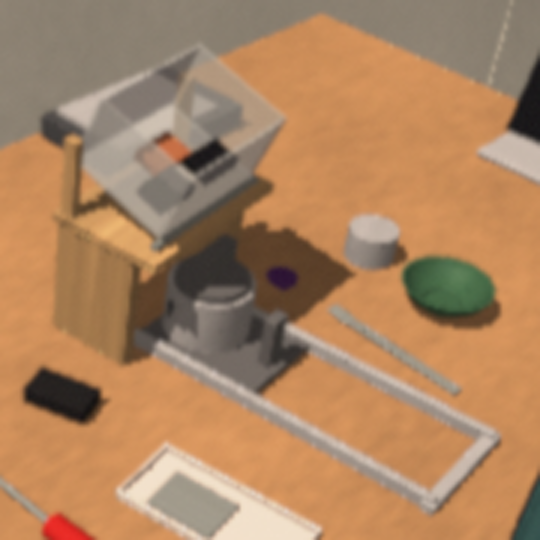

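Run:
```python
from h import *
c=cam("top"); s=cam("side")
L=[onz(c,290+u/3,110+v/3,.014) for u,v in [(90,225),(131,533)]]
Rr=[onz(c,290+u/3,110+v/3,.014) for u,v in [(212,240),(253,519)]]
for p in L+Rr: print(p.round(4))
for a,b in (L,Rr): d=a-b; print("yaw",np.degrees(np.arctan2(d[1],d[0])))
print("width",np.linalg.norm(L[1]-Rr[1]))
S=[onz(s,250+u/3,90+v/3,.014) for u,v in [(432,505),(497,437),(150,340)]]
print("side",[p.round(4) for p in S])
m=(L[1]+Rr[1])/2
yaw=np.mean([np.arctan2(*(a-b)[[1,0]]) for a,b in (L,Rr)])
e=np.array([np.cos(yaw),np.sin(yaw),0])
for off in (.26,.265):
  o=m+e*off; print("origin",o.round(4),"tab",(o-.07*e).round(4))
  t=o-.07*e; t[2]=.062; print("proj top",(proj(c,t)-[290,110])*3,"side",(proj(s,t)-[250,90])*3)
# tab top triangulate
print("tab side ray", onz(s,250+274/3,90+320/3,.062), "top ray",onz(c,290+175/3,110+300/3,.062))
crop(c,320,185,370,225,14,"top2"); crop(s,300,165,350,225,10,"side2")
```

```text
[ 0.648  -0.1119  0.014 ]
[ 0.3808 -0.1403  0.014 ]
[ 0.6339 -0.2194  0.014 ]
[ 0.3917 -0.2461  0.014 ]
yaw 6.0732782997418715
yaw 6.301164439915391
width 0.10636863736405072
side [array([ 0.3709, -0.1332,  0.014 ]), array([ 0.3825, -0.2419,  0.014 ]), array([ 0.6581, -0.1044,  0.014 ])]
origin [ 0.6448 -0.1652  0.014 ] tab [ 0.5752 -0.1727  0.014 ]
proj top [176.35744065 304.26766118] side [276.74658455 313.65267961]
origin [ 0.6497 -0.1646  0.014 ] tab [ 0.5801 -0.1722  0.014 ]
proj top [175.51842561 298.32910245] side [272.02133038 311.15520125]
tab side ray [ 0.5707928  -0.16395244  0.062     ] top ray [ 0.57875347 -0.17170015  0.062     ]
```

View pics/top2.png

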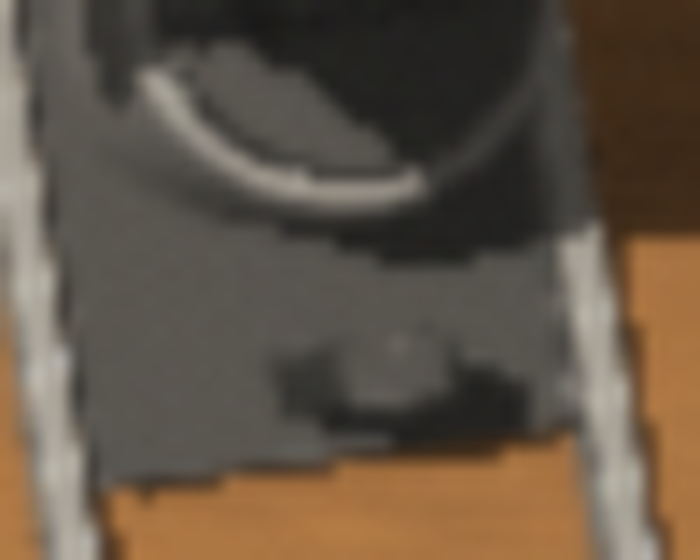

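View pics/side2.png

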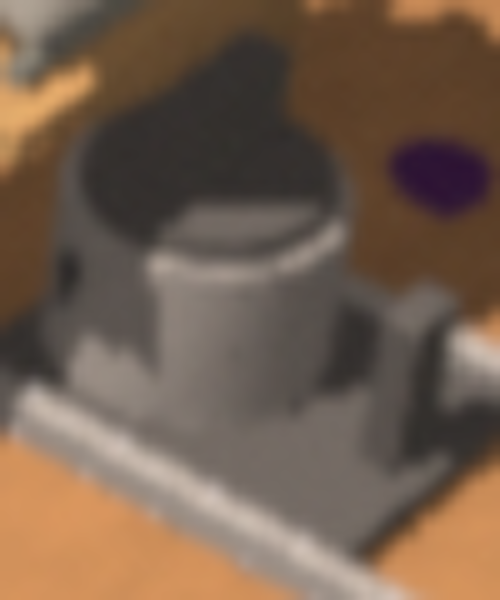

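Run:
```python
from h import *
o=r.get_obs(); M=R.from_quat(o["tcp_rot"]).as_matrix(); print(M.round(3))
w=cam("wrist"); print("cam in tool",M.T@(np.array(w["xyz"])-o["position"]), "cam z in tool",M.T@R.from_quat(w["attitude"]).as_matrix()[:,2])
c=cam("top"); s=cam("side")
o1,d1=ray(c,348,211); o2,d2=ray(s,342,195.3)
A=np.stack([d1,-d2],1); t=np.linalg.lstsq(A,o2-o1,rcond=None)[0]; p1,p2=o1+t[0]*d1,o2+t[1]*d2
print(p1,p2, onz(c,348,211,.062),onz(s,342,195.3,.062))
```

```text
[[-0.938 -0.     0.347]
 [-0.347  0.    -0.938]
 [-0.    -1.    -0.001]]
cam in tool [-0.07495212 -0.16267259 -0.00026353] cam z in tool [ 2.74142362e-01  9.61689077e-01 -2.91641010e-04]
[ 0.57637928 -0.1715039   0.05935353] [ 0.57529625 -0.17242004  0.0595519 ] [ 0.57625118 -0.1707794   0.062     ] [ 0.57349337 -0.16975865  0.062     ]
```

servo_tool:
  delta_pos:
    - [1,1.3,0]
    - [1,1.3,0]
    - [1,1.3,0]
    - [1,1.3,0]
    - [1,1.3,0]
    - [1,1.3,0]
    - [1,1.3,0]
    - [1,1.3,0]
    - [1,1.3,0]
    - [1,1.3,0]
  rotation:
    - [0,0,6.9]
    - [0,0,6.9]
    - [0,0,6.9]
    - [0,0,6.9]
    - [0,0,6.9]
    - [0,0,6.9]
    - [0,0,6.9]
    - [0,0,6.9]
    - [0,0,6.9]
    - [0,0,6.9]
  gripper: [1,1,1,1,1,1,1,1,1,1]
  squeeze: 25

```text
t: 1.33
position: [0.3089, -0.432, 0.2227]
tcp_rot: [0.499, -0.501, 0.502, -0.499]
ft_force: [-0.4, -0.5, -0.1]
grip_width: 1.0
```

servo_tool:
  delta_pos:
    - [1,1.3,0]
    - [1,1.3,0]
    - [1,1.3,0]
    - [1,1.3,0]
    - [1,1.3,0]
    - [1,1.3,0]
    - [1,1.3,0]
    - [1,1.3,0]
    - [1,1.3,0]
    - [1,1.3,0]
  rotation:
    - [0,0,6.9]
    - [0,0,6.9]
    - [0,0,6.9]
    - [0,0,6.9]
    - [0,0,6.9]
    - [0,0,6.9]
    - [0,0,6.9]
    - [0,0,6.9]
    - [0,0,6.9]
    - [0,0,6.9]
  gripper: [1,1,1,1,1,1,1,1,1,1]

```text
t: 2.17
position: [0.4089, -0.302, 0.2228]
tcp_rot: [0.695, -0.131, 0.131, -0.695]
ft_force: [0.4, 0.3, -0.4]
grip_width: 1.002
```

servo_tool:
  delta_pos:
    - [1,1.3,0]
    - [1,1.3,0]
    - [1,1.3,0]
    - [1,1.3,0]
    - [0,0,0]
    - [0,0,0]
  rotation:
    - [0,0,6.9]
    - [0,0,6.9]
    - [0,0,6.9]
    - [0,0,6.9]
    - [0,0,0]
    - [0,0,0]
  gripper: [1,1,1,1,1,1]

```text
t: 2.67
position: [0.4486, -0.2503, 0.2227]
tcp_rot: [0.706, 0.036, -0.036, -0.706]
ft_force: [0.1, -0.3, 0.1]
grip_width: 1.004
```

Run:
```python
from h import *
o=r.get_obs(); M=R.from_quat(o["tcp_rot"]).as_matrix(); print(o["t"],o["position"],np.degrees(np.arctan2(M[1,2],M[0,2])),o["joints"]); print(M[:,1])
cam("wrist","w1")
```

```text
2.6667 [ 0.44864853 -0.25025157  0.22269885] 95.88153992610795 [-6.43064803e-01  2.34636113e-01  1.69359264e+00 -3.75851346e-04
  1.21313986e+00 -2.31638181e+00]
[-3.18031407e-05 -4.16109644e-04 -9.99999913e-01]
```

View pics/w1.png

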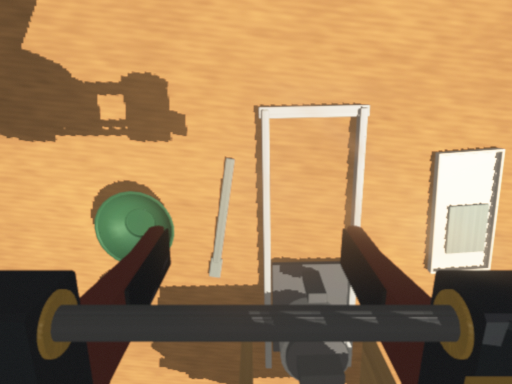

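The wrist view shows the track's front bar from (264,110) to (364,108) and the plate's front edge at about row 263. The tab is at about (317,285), partly hidden.

Run:
```python
from h import *
w=cam("wrist")
P=[onz(w,u,v,.014)[:2] for u,v in [(264.5,111),(363.5,109),(267,280),(357.5,220)]]
print(np.array(P).round(4)); 
for a,b in ((0,2),(1,3)): d=P[b]-P[a]; print(np.degrees(np.arctan2(d[1],d[0])))
m=(P[0]+P[1])/2; e=np.array([np.cos(np.radians(6.2)),np.sin(np.radians(6.2))]); print(m, "tab",m+.195*e, m+.19*e)
print("plate front",onz(w,305,262,.012))
crop(w,240,240,380,380,5,"w1c")
```

```text
[[ 0.3899 -0.2465]
 [ 0.3775 -0.1434]
 [ 0.5878 -0.222 ]
 [ 0.5005 -0.1271]]
7.075629887429428
7.549839871186233
[ 0.38370019 -0.19497697] tab [ 0.57755963 -0.1739171 ] [ 0.57258888 -0.17445709]
plate front [ 0.5602926  -0.17919133  0.012     ]
```

View pics/w1c.png

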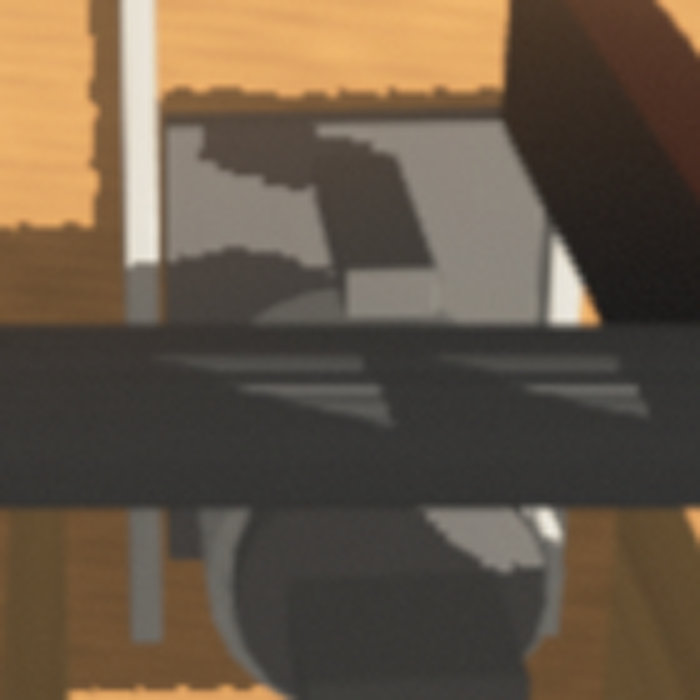

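Run:
```python
from h import *
w=cam("wrist")
P=[onz(w,240+u/5,240+v/5,.062)[:2] for u,v in [(346,270),(436,268),(346,320)]]
m=(P[0]+P[1])/2; d=P[1]-P[0]; print(P,m,np.linalg.norm(d),np.degrees(np.arctan2(-d[0],d[1])))
a=np.radians(6.7); print(m+.006*np.array([np.cos(a),np.sin(a)]), r.get_obs()["t"])
```

```text
[array([ 0.57196387, -0.18035209]), array([ 0.56955809, -0.1613261 ]), array([ 0.58408249, -0.17860045])] [ 0.57076098 -0.1708391 ] 0.019177484597863646 7.206643524523348
[ 0.57672001 -0.17013907] 2.8167
```

servo_tool:
  delta_pos:
    - [1.6,1,-1.5]
    - [1.6,1,-1.5]
    - [1.6,1,-1.5]
    - [1.6,1,-1.5]
    - [1.6,1,-1.5]
    - [1.6,1,-1.5]
    - [1.6,1,-1.5]
    - [1.6,1,-1.5]
    - [0,0,0]
    - [0,0,0]
  rotation:
    - [0,0,0.1]
    - [0,0,0.1]
    - [0,0,0.1]
    - [0,0,0.1]
    - [0,0,0.1]
    - [0,0,0.1]
    - [0,0,0.1]
    - [0,0,0.1]
    - [0,0,0]
    - [0,0,0]
  gripper: [1,1,1,1,1,1,1,1,1,1]

```text
t: 3.65
position: [0.5758, -0.1708, 0.1018]
tcp_rot: [-0.706, -0.041, 0.042, 0.706]
ft_force: [0.0, -0.1, 0.7]
grip_width: 0.996
```

Run:
```python
from h import *
print(r.get_obs()["position"])
s=cam("side"); crop(s,220,70,420,270,3,"s3"); cam("wrist","w3")
```

```text
[ 0.57583876 -0.17079688  0.10175836]
```

View pics/s3.png

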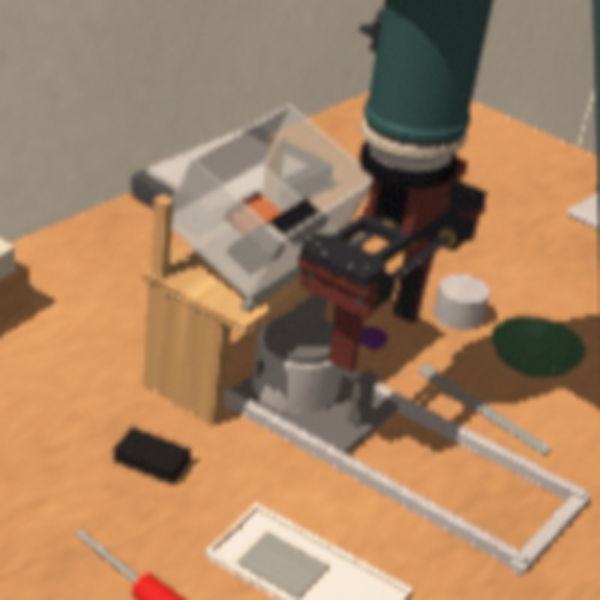

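View pics/w3.png

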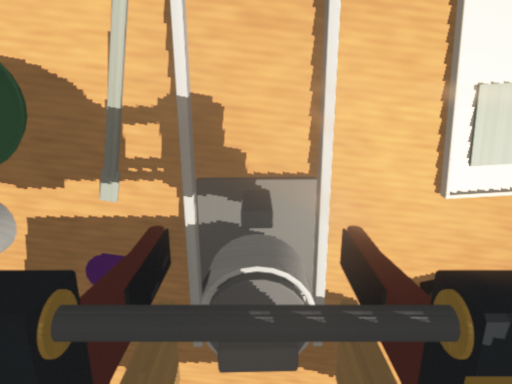

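The tab is centred between the fingers, with rails at columns 190 and 320 and the tab at about 257. The gripper clears the bin, so I'll descend and grip.

servo_tool:
  delta_pos:
    - [0.1,0,-1.6]
    - [0,0,-1.6]
    - [0,0,-1.6]
    - [0,0,-1.6]
    - [0,0,0]
    - [0,0,0]
    - [0,0,0]
    - [0,0,0]
    - [0,0,0]
    - [0,0,0]
  rotation:
    - [0,0,0]
    - [0,0,0]
    - [0,0,0]
    - [0,0,0]
    - [0,0,0]
    - [0,0,0]
    - [0,0,0]
    - [0,0,0]
    - [0,0,0]
    - [0,0,0]
  gripper: [1,1,1,1,1,-0.6,-0.6,-0.6,-0.6,-0.6]

```text
t: 4.58
position: [0.578, -0.1709, 0.0396]
tcp_rot: [0.706, 0.042, -0.041, -0.706]
ft_force: [0.5, 0.4, -0.6]
grip_width: 0.656
```

servo_tool:
  delta_pos:
    - [0,0,0]
    - [0,0,0]
    - [0,0,0]
    - [0,0,0]
  rotation:
    - [0,0,0]
    - [0,0,0]
    - [0,0,0]
    - [0,0,0]
  gripper: [-0.8,-0.8,-0.8,-0.8]

```text
t: 4.92
position: [0.5774, -0.1705, 0.0386]
tcp_rot: [0.706, 0.042, -0.042, -0.706]
ft_force: [-0.3, -1.1, -0.8]
grip_width: 0.356
```

servo_tool:
  delta_pos:
    - [0,0,0]
    - [0,0,0]
    - [0,0,0]
    - [0,0,0]
    - [0,0,0]
    - [0,0,0]
  rotation:
    - [0,0,0]
    - [0,0,0]
    - [0,0,0]
    - [0,0,0]
    - [0,0,0]
    - [0,0,0]
  gripper: [-1,-1,-1,-1,-1,-1]

```text
t: 5.42
position: [0.5773, -0.1701, 0.0385]
tcp_rot: [-0.706, -0.041, 0.042, 0.706]
ft_force: [0.7, 3.7, 1.0]
grip_width: 0.226
```

servo_tool:
  delta_pos:
    - [-0.5,-0.06,0]
    - [-1,-0.12,0]
    - [-1,-0.12,0]
    - [-1,-0.12,0]
    - [-1,-0.12,0]
    - [-1,-0.12,0]
    - [-1,-0.12,0]
    - [-1,-0.12,0]
    - [-1,-0.12,0]
    - [-1,-0.12,0]
  rotation:
    - [0,0,0]
    - [0,0,0]
    - [0,0,0]
    - [0,0,0]
    - [0,0,0]
    - [0,0,0]
    - [0,0,0]
    - [0,0,0]
    - [0,0,0]
    - [0,0,0]
  gripper: [-1,-1,-1,-1,-1,-1,-1,-1,-1,-1]

```text
t: 6.25
position: [0.483, -0.1819, 0.0385]
tcp_rot: [0.706, 0.042, -0.041, -0.706]
ft_force: [4.2, 4.7, -4.5]
grip_width: 0.225
```

servo_tool:
  delta_pos:
    - [-1,-0.12,0]
    - [-1,-0.12,0]
    - [-1,-0.12,0]
    - [-1,-0.12,0]
    - [-0.6,-0.07,0]
    - [-0.3,-0.04,0]
    - [-0.3,-0.03,0]
    - [-0.2,-0.03,0]
    - [-0.2,-0.02,0]
    - [0,0,0]
  rotation:
    - [0,0,0]
    - [0,0,0]
    - [0,0,0]
    - [0,0,0]
    - [0,0,0]
    - [0,0,0]
    - [0,0,0]
    - [0,0,0]
    - [0,0,0]
    - [0,0,0]
  gripper: [-1,-1,-1,-1,-1,-1,-1,-1,-1,-1]

```text
t: 7.08
position: [0.4284, -0.1887, 0.0386]
tcp_rot: [0.706, 0.042, -0.04, -0.706]
ft_force: [9.4, 6.3, -11.1]
grip_width: 0.223
```

Run:
```python
from h import *
o=r.get_obs();print(o["position"],o["ft_force"], np.linalg.norm((o["position"]-[.5773,-.1701,.0385])))
```

```text
[ 0.42839603 -0.18874508  0.0385513 ] [  9.35864877   6.29508221 -11.12883518] 0.15006676898392038
```

servo_tool:
  delta_pos:
    - [-0.2,-0.02,0]
    - [-0.2,-0.02,0]
    - [0,0,0]
    - [0,0,0]
  rotation:
    - [0,0,0]
    - [0,0,0]
    - [0,0,0]
    - [0,0,0]
  gripper: [-1,-1,-1,-1]

```text
t: 7.42
position: [0.4276, -0.1889, 0.0387]
tcp_rot: [0.706, 0.044, -0.037, -0.706]
ft_force: [20.7, 12.6, -16.0]
grip_width: 0.227
```

The end stop is reached: the force rises and the carriage has moved 0.151 m. I'll relax, release and rise.

servo_tool:
  delta_pos:
    - [0.3,0.02,0]
    - [0,0,0]
    - [0,0,0]
    - [0,0,0]
    - [0,0,0]
    - [0,0,0]
    - [0,0,0]
    - [0,0,0]
    - [0,0,0]
    - [0,0,0]
  rotation:
    - [0,0,0]
    - [0,0,0]
    - [0,0,0]
    - [0,0,0]
    - [0,0,0]
    - [0,0,0]
    - [0,0,0]
    - [0,0,0]
    - [0,0,0]
    - [0,0,0]
  gripper: [-1,-1,0.3,0.3,0.3,0.3,0.3,0.3,0.3,0.3]

```text
t: 8.25
position: [0.4253, -0.1889, 0.0387]
tcp_rot: [0.706, 0.041, -0.041, -0.706]
ft_force: [0.1, 0.2, -0.3]
grip_width: 0.65
```

servo_tool:
  delta_pos:
    - [0,0,2]
    - [0,0,2.5]
    - [0,0,2.5]
    - [0,0,2.5]
    - [0,0,2.5]
    - [0,0,2.5]
    - [0,0,2.5]
    - [0,0,2]
    - [0,0,0]
    - [0,0,0]
  rotation:
    - [0,0,0]
    - [0,0,0]
    - [0,0,0]
    - [0,0,0]
    - [0,0,0]
    - [0,0,0]
    - [0,0,0]
    - [0,0,0]
    - [0,0,0]
    - [0,0,0]
  gripper: [0.3,0.3,0.3,0.3,0.3,0.3,0.3,0.3,0.3,0.3]

```text
t: 9.08
position: [0.426, -0.1893, 0.2294]
tcp_rot: [0.706, 0.042, -0.041, -0.705]
ft_force: [-0.7, -0.3, -1.2]
grip_width: 0.651
```

Run:
```python
from h import *
print(r.get_obs())
s=cam("side"); crop(s,240,90,420,270,3,"s4"); cam("wrist","w4"); crop(cam("top"),290,110,410,300,3,"t4")
```

```text
{'t': 9.0833, 'joints': array([-5.66412039e-01,  1.55889755e-01,  1.77942658e+00, -1.31495809e-04,
        1.20362662e+00, -2.25455216e+00]), 'joint_vel': array([-0.00157469,  0.02776811,  0.0413539 ,  0.00065428, -0.01051733,
        0.00182721]), 'effort': array([ 3.45975766e-02, -3.83200908e+01, -2.71042836e+01, -5.56169485e-02,
        1.26859001e-01, -9.71721456e-04]), 'position': array([ 0.42595377, -0.18927583,  0.22944033]), 'tcp_rot': array([ 0.70647186,  0.04221433, -0.0407458 , -0.70530507]), 'ft_force': array([-0.70372938, -0.32548376, -1.21227383]), 'torque': array([ 0.02240162, -0.09477698, -0.06726627]), 'grip_width': 0.6507181410363363}
```

View pics/s4.png

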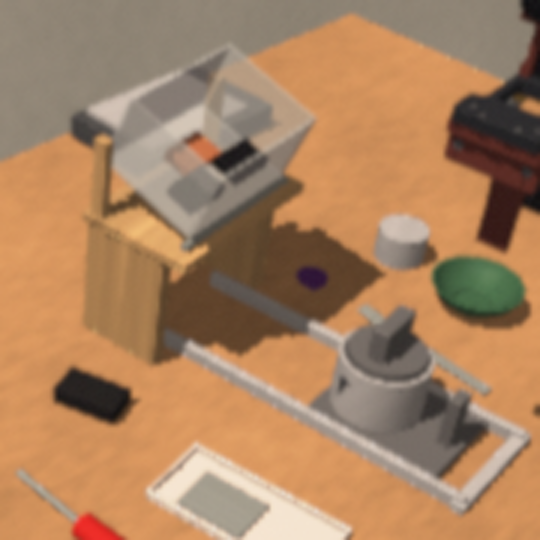

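View pics/w4.png

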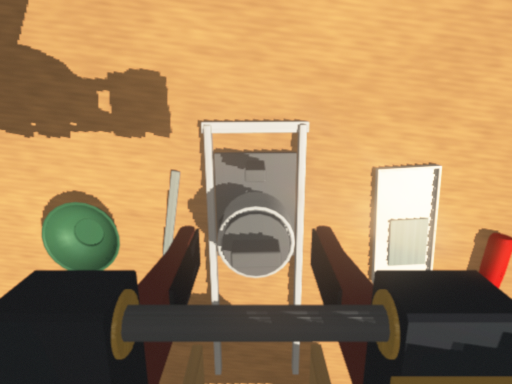

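View pics/t4.png

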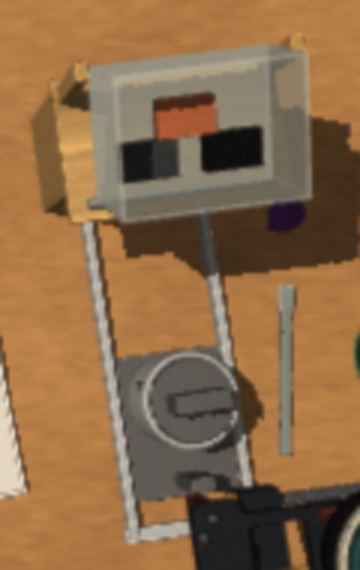

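The canister is out in the open. In the wrist view the rim ellipse is centred at about (256,242), and in the top view the cap and wing sit at crop (195,402). I'll measure the rim and the wing.

Run:
```python
from h import *
w=cam("wrist"); c=cam("top")
crop(w,200,190,310,300,6,"w5"); crop(c,325,220,380,265,13,"t5")
e=np.array([.993,.118]); 
print("expected canister from tab", np.array([.4276,-.1889])+.07*e)
print("wrist rim",onz(w,256,242,.066)[:2], "top rim",onz(c,290+191/3,110+399/3,.066)[:2])
```

```text
expected canister from tab [ 0.49711 -0.18064]
wrist rim [ 0.49388382 -0.17871947] top rim [ 0.49665271 -0.18115025]
```

View pics/w5.png

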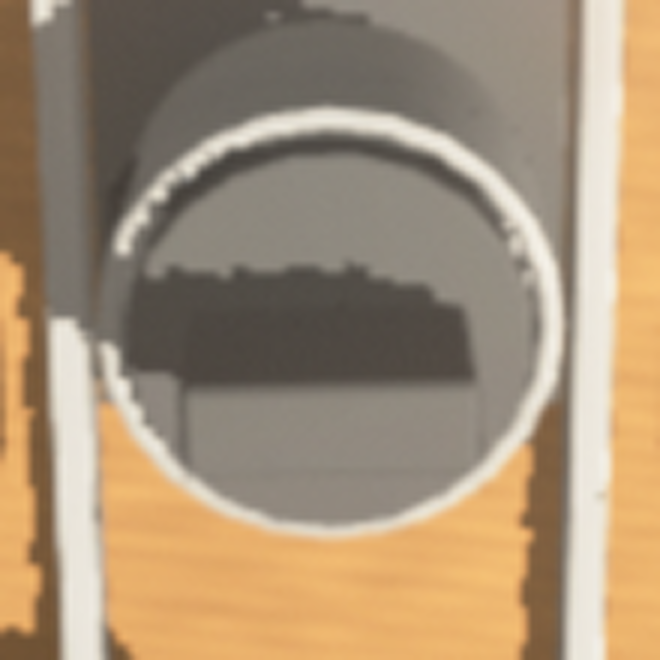

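View pics/t5.png

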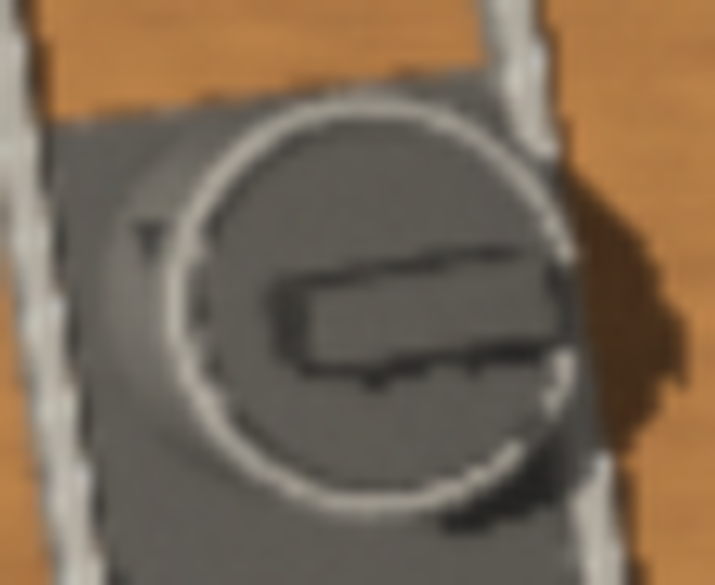

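Run:
```python
from h import *
w=cam("wrist"); c=cam("top")
P=[onz(w,200+u/6,190+v/6,.103)[:2] for u,v in [(187,382),(475,382),(185,468),(480,473)]]
for p in P: print(p.round(4))
print(np.mean(P,0),[np.degrees(np.arctan2(-(b-a)[0],(b-a)[1])) for a,b in (P[:2],P[2:])],np.linalg.norm(P[1]-P[0]),np.linalg.norm(P[2]-P[0]))
print("rim",onz(w,255.2,243.3,.066)[:2])
Q=[onz(c,325+u/13,220+v/13,.103)[:2] for u,v in [(305,275),(548,250),(312,370),(555,350)]]
for p in Q: print(p.round(4))
print(np.mean(Q,0),[np.degrees(np.arctan2(-(b-a)[0],(b-a)[1])) for a,b in ((Q[1],Q[0]),(Q[3],Q[2]))],np.linalg.norm(Q[1]-Q[0]),np.linalg.norm(Q[2]-Q[0]))
print("rim",onz(c,325+373/13,220+304/13,.066)[:2])
```

```text
[ 0.4916 -0.202 ]
[ 0.4865 -0.1585]
[ 0.5061 -0.2009]
[ 0.5017 -0.1557]
[ 0.49645127 -0.17927723] [np.float64(6.633790687774758), np.float64(5.550878948172828)] 0.04381846298309672 0.014521582131181312
rim [ 0.49545761 -0.17939822]
[ 0.5024 -0.1583]
[ 0.5066 -0.2031]
[ 0.4851 -0.159 ]
[ 0.4884 -0.2037]
[ 0.49561382 -0.18104677] [np.float64(5.341518293083787), np.float64(4.170755807893404)] 0.045048243172184706 0.017284071594928306
rim [ 0.49570662 -0.18118149]
```

servo_tool:
  delta_pos:
    - [0.7,0.09,0]
    - [0.7,0.09,0]
    - [0.7,0.09,0]
    - [0.7,0.09,0]
    - [0.7,0.09,0]
    - [0.7,0.09,0]
    - [0.7,0.09,0]
    - [0.7,0.1,0]
    - [0.7,0.1,0]
    - [0.7,0.1,0]
  rotation:
    - [0,0,-7]
    - [0,0,-7]
    - [0,0,-7]
    - [0,0,-7]
    - [0,0,-7]
    - [0,0,-7]
    - [0,0,-7]
    - [0,0,-7]
    - [0,0,-7]
    - [0,0,-7]
  gripper: [0.3,0.3,0.3,0.3,0.3,0.3,0.3,0.3,0.3,0.3]

```text
t: 10.27
position: [0.4955, -0.1794, 0.228]
tcp_rot: [0.601, -0.373, 0.372, -0.601]
ft_force: [-0.0, -0.1, -0.2]
grip_width: 0.653
```

servo_tool:
  delta_pos:
    - [0,0,-2]
    - [0,0,-2]
    - [0,0,-2]
    - [0,0,0]
    - [0,0,0]
  rotation:
    - [0,0,-7]
    - [0,0,-7]
    - [0,0,-7]
    - [0,0,0]
    - [0,0,0]
  gripper: [0.3,0.3,0.3,0.3,0.3]

```text
t: 10.68
position: [0.4944, -0.1791, 0.1675]
tcp_rot: [0.526, -0.475, 0.472, -0.525]
ft_force: [1.4, -0.8, 0.8]
grip_width: 0.644
```

Run:
```python
from h import *
o=r.get_obs(); M=R.from_quat(o["tcp_rot"]).as_matrix(); print(o["t"],o["position"],np.degrees(np.arctan2(M[1,2],M[0,2])),o["joints"])
w=cam("wrist","w6")
s=cam("side"); crop(s,260,90,440,270,3,"s6")
for p in ([.496,-.18,.066],): print(proj(w,p))
```

```text
10.6833 [ 0.49440182 -0.17907286  0.16752112] 5.942785288317945 [-4.78860163e-01  3.14444277e-01  1.73342865e+00 -7.78045919e-05
  1.09730519e+00 -5.82542827e-01]
[257.57394844 193.35642448]
```

View pics/w6.png

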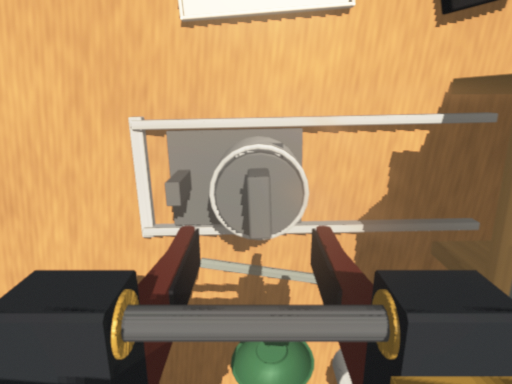

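View pics/s6.png

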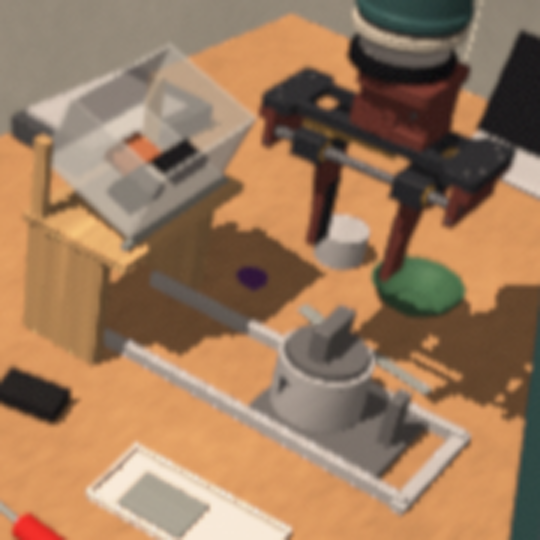

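The rim centre is at about (258.5,193), against a predicted (257.6,193.4), and the wing is vertical in the image at column 259. I'll descend and grip the wing.

servo_tool:
  delta_pos:
    - [0.2,-0.1,-2]
    - [0,0,-2]
    - [0,0,-2]
    - [0,0,-1.5]
    - [0,0,-1]
    - [0,0,-0.6]
    - [0,0,0]
    - [0,0,0]
    - [0,0,0]
    - [0,0,0]
  rotation:
    - [0,0,0]
    - [0,0,0]
    - [0,0,0]
    - [0,0,0]
    - [0,0,0]
    - [0,0,0]
    - [0,0,0]
    - [0,0,0]
    - [0,0,0]
    - [0,0,0]
  gripper: [0.3,0.3,0.3,0.3,0.3,0.3,0.3,-1,-1,-1]
  squeeze: 30

```text
t: 11.62
position: [0.4982, -0.181, 0.0786]
tcp_rot: [-0.524, 0.474, -0.475, 0.525]
ft_force: [-0.4, -0.4, -0.6]
grip_width: 0.462
```

servo_tool:
  delta_pos:
    - [0,0,0]
    - [0,0,0]
    - [0,0,0]
    - [0,0,0]
    - [0,0,0]
    - [0,0,0]
    - [0,0,0]
    - [0,0,0]
    - [0,0,0]
  rotation:
    - [0,0,0]
    - [0,0,0]
    - [0,0,0]
    - [0,0,0]
    - [0,0,0]
    - [0,0,0]
    - [0,0,0]
    - [0,0,0]
    - [0,0,0]
  gripper: [-1,-1,-1,-1,-1,-1,-1,-1,-1]

```text
t: 12.37
position: [0.4974, -0.1806, 0.0777]
tcp_rot: [0.524, -0.474, 0.474, -0.524]
ft_force: [0.8, -0.7, 3.0]
grip_width: 0.181
```

```bash
cat > st.py <<'E'
from h import *
o=r.get_obs(); M=R.from_quat(o["tcp_rot"]).as_matrix()
print("t",o["t"],"pos",o["position"].round(4),"yaw",np.degrees(np.arctan2(M[1,2],M[0,2])).round(2),"F",o["ft_force"].round(1),"T",o["torque"].round(3),"w",round(o["grip_width"]*88,1))
E
python3 st.py
```

```text
t 12.3667 pos [ 0.4974 -0.1806  0.0777] yaw 5.73 F [ 0.8 -0.7  3. ] T [ 0.007  0.005 -0.009] w 15.9
```

The wing is gripped at 15.9 mm. First I'll try counter-clockwise in small steps.

servo_tool:
  delta_pos:
    - [0,0,0]
    - [0,0,0]
    - [0,0,0]
    - [0,0,0]
    - [0,0,0]
  rotation:
    - [0,0,2]
    - [0,0,2]
    - [0,0,2]
    - [0,0,2]
    - [0,0,0]
  gripper: [-1,-1,-1,-1,-1]

```text
t: 12.78
position: [0.4979, -0.1807, 0.0779]
tcp_rot: [-0.556, 0.436, -0.437, 0.556]
ft_force: [0.3, 0.7, 3.6]
grip_width: 0.178
```

```bash
python3 st.py
```

```text
t 12.7833 pos [ 0.4979 -0.1807  0.0779] yaw 13.79 F [0.3 0.7 3.6] T [ 0.128 -0.105  0.033] w 15.7
```

servo_tool:
  delta_pos:
    - [0,0,0]
    - [0,0,0]
    - [0,0,0]
  rotation:
    - [0,0,2]
    - [0,0,2]
    - [0,0,0]
  gripper: [-1,-1,-1]

```text
t: 13.03
position: [0.4975, -0.1809, 0.078]
tcp_rot: [0.571, -0.417, 0.417, -0.571]
ft_force: [-2.3, -1.1, 5.4]
grip_width: 0.183
```

```bash
python3 st.py
```

```text
t 13.0333 pos [ 0.4975 -0.1809  0.078 ] yaw 17.76 F [-2.3 -1.1  5.4] T [-0.101  0.266 -0.104] w 16.1
```

servo_tool:
  delta_pos:
    - [0,0,0]
    - [0,0,0]
    - [0,0,0]
  rotation:
    - [0,0,1.5]
    - [0,0,1.5]
    - [0,0,0]
  gripper: [-1,-1,-1]

```text
t: 13.28
position: [0.4972, -0.1809, 0.078]
tcp_rot: [0.582, -0.402, 0.402, -0.581]
ft_force: [-2.9, -1.2, 6.8]
grip_width: 0.181
```

```bash
python3 st.py; python3 -c "
from h import *
cam('wrist','w7')"
```

```text
t 13.2833 pos [ 0.4972 -0.1809  0.078 ] yaw 20.67 F [-2.9 -1.2  6.8] T [-0.315  0.408 -0.681] w 15.9
```

View pics/w7.png

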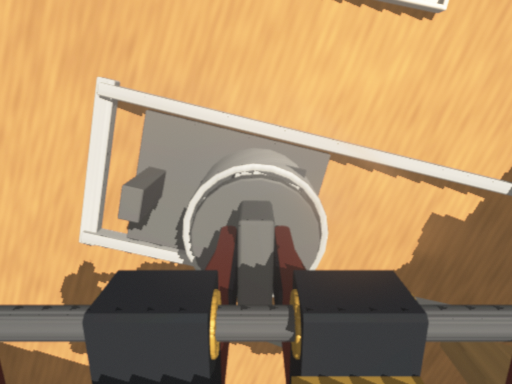

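The opposing torque jumps to −0.68 N·m at about 15°. One more small step will confirm the stop.

servo_tool:
  delta_pos:
    - [0,0,0]
    - [0,0,0]
    - [0,0,0]
  rotation:
    - [0,0,1]
    - [0,0,0.5]
    - [0,0,0]
  gripper: [-1,-1,-1]

```text
t: 13.58
position: [0.4972, -0.1809, 0.078]
tcp_rot: [0.587, -0.395, 0.395, -0.586]
ft_force: [-2.7, 0.1, 7.2]
grip_width: 0.189
```

```bash
python3 st.py
```

```text
t 13.5833 pos [ 0.4972 -0.1809  0.078 ] yaw 22.09 F [-2.7  0.1  7.2] T [-0.232  0.391 -0.83 ] w 16.6
```

It stops dead, so I'll go the other way, to about 70° clockwise of locked.

servo_tool:
  delta_pos:
    - [0,0,0]
    - [0,0,0]
    - [0,0,0]
    - [0,0,0]
    - [0,0,0]
    - [0,0,0]
    - [0,0,0]
    - [0,0,0]
    - [0,0,0]
    - [0,0,0]
  rotation:
    - [0,0,-2]
    - [0,0,-4]
    - [0,0,-4]
    - [0,0,-4]
    - [0,0,-4]
    - [0,0,-4]
    - [0,0,-4]
    - [0,0,-4]
    - [0,0,-4]
    - [0,0,-4]
  gripper: [-1,-1,-1,-1,-1,-1,-1,-1,-1,-1]

```text
t: 14.42
position: [0.4965, -0.1801, 0.0774]
tcp_rot: [-0.426, 0.565, -0.564, 0.425]
ft_force: [-1.5, 0.3, 4.3]
grip_width: 0.184
```

```bash
python3 st.py
```

```text
t 14.4167 pos [ 0.4965 -0.1801  0.0774] yaw -16.03 F [-1.5  0.3  4.3] T [0.175 0.224 0.14 ] w 16.2
```

Already 22° past locked in this direction, with little torque. Continuing.

servo_tool:
  delta_pos:
    - [0,0,0]
    - [0,0,0]
    - [0,0,0]
    - [0,0,0]
    - [0,0,0]
    - [0,0,0]
    - [0,0,0]
    - [0,0,0]
    - [0,0,0]
    - [0,0,0]
  rotation:
    - [0,0,-5]
    - [0,0,-5]
    - [0,0,-5]
    - [0,0,-5]
    - [0,0,-5]
    - [0,0,-5]
    - [0,0,-5]
    - [0,0,-5]
    - [0,0,-5]
    - [0,0,-5]
  gripper: [-1,-1,-1,-1,-1,-1,-1,-1,-1,-1]

```text
t: 15.25
position: [0.4973, -0.1804, 0.0774]
tcp_rot: [-0.147, 0.692, -0.692, 0.146]
ft_force: [0.3, 0.4, 1.8]
grip_width: 0.179
```

servo_tool:
  delta_pos:
    - [0,0,0]
    - [0,0,0]
    - [0,0,0]
  rotation:
    - [0,0,-1]
    - [0,0,0]
    - [0,0,0]
  gripper: [-1,-1,-1]

```text
t: 15.5
position: [0.4972, -0.1805, 0.0774]
tcp_rot: [-0.143, 0.693, -0.692, 0.143]
ft_force: [0.3, 1.1, -0.8]
grip_width: 0.182
```

```bash
python3 st.py; python3 -c "
from h import *
cam('wrist','w8'); crop(cam('side'),260,110,440,270,3,'s8')"
```

```text
t 15.5 pos [ 0.4972 -0.1805  0.0774] yaw -66.67 F [ 0.3  1.1 -0.8] T [0.021 0.053 0.003] w 16.1
```

View pics/w8.png

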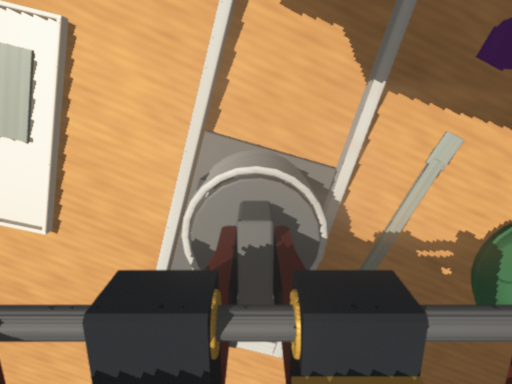

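View pics/s8.png

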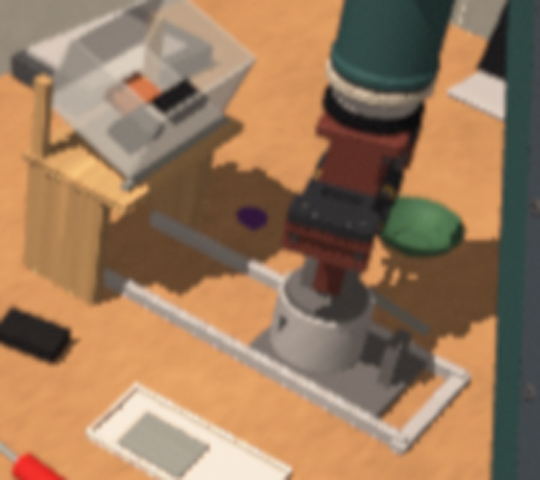

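The cap turned freely about 72° clockwise, with almost no torque, and the wing stayed square in the pads. I'll lift slowly at first.

servo_tool:
  delta_pos:
    - [0,0,0.3]
    - [0,0,0.4]
    - [0,0,0]
  rotation:
    - [0,0,0]
    - [0,0,0]
    - [0,0,0]
  gripper: [-1,-1,-1]

```text
t: 15.85
position: [0.4979, -0.1809, 0.0854]
tcp_rot: [0.142, -0.692, 0.693, -0.143]
ft_force: [0.2, 0.2, -0.4]
grip_width: 0.182
```

```bash
python3 st.py
```

```text
t 15.85 pos [ 0.4979 -0.1809  0.0854] yaw -66.75 F [ 0.2  0.2 -0.4] T [0.009 0.055 0.017] w 16.0
```

servo_tool:
  delta_pos:
    - [0,0,0.8]
    - [0,0,0.8]
    - [0,0,0.8]
    - [0,0,0.8]
    - [0,0,0.8]
    - [0,0,0.8]
    - [0,0,0.8]
    - [0,0,0.8]
    - [0,0,0.6]
    - [0,0,0.3]
  rotation:
    - [0,0,0]
    - [0,0,0]
    - [0,0,0]
    - [0,0,0]
    - [0,0,0]
    - [0,0,0]
    - [0,0,0]
    - [0,0,0]
    - [0,0,0]
    - [0,0,0]
  gripper: [-1,-1,-1,-1,-1,-1,-1,-1,-1,-1]

```text
t: 16.68
position: [0.4979, -0.1808, 0.1588]
tcp_rot: [0.142, -0.692, 0.693, -0.143]
ft_force: [0.4, 0.0, -1.0]
grip_width: 0.183
```

servo_tool:
  delta_pos:
    - [0,0,0]
    - [0,0,0]
    - [0,0,0]
    - [0,0,0]
  rotation:
    - [0,0,0]
    - [0,0,0]
    - [0,0,0]
    - [0,0,0]
  gripper: [-1,-1,-1,-1]

```text
t: 17.02
position: [0.4971, -0.1804, 0.1571]
tcp_rot: [-0.143, 0.693, -0.692, 0.142]
ft_force: [0.4, 0.2, -1.2]
grip_width: 0.18
```

```bash
python3 st.py; python3 -c "
from h import *
cam('wrist','w9'); crop(cam('side'),240,90,440,270,3,'s9'); crop(cam('top'),290,110,440,300,3,'t9')"
```

```text
t 17.0167 pos [ 0.4971 -0.1804  0.1571] yaw -66.77 F [ 0.4  0.2 -1.2] T [ 0.024 -0.05  -0.013] w 15.8
```

View pics/w9.png

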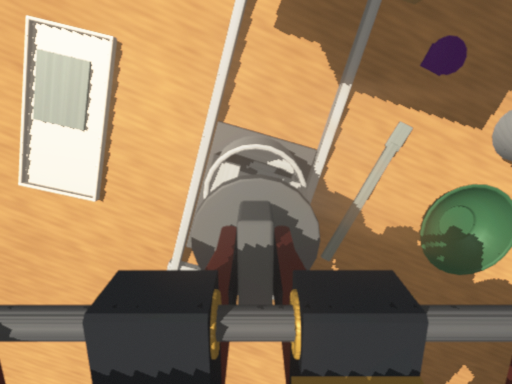

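View pics/s9.png

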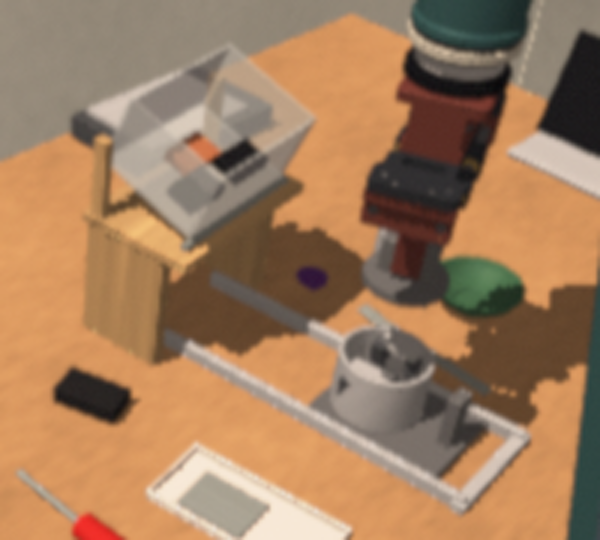

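View pics/t9.png

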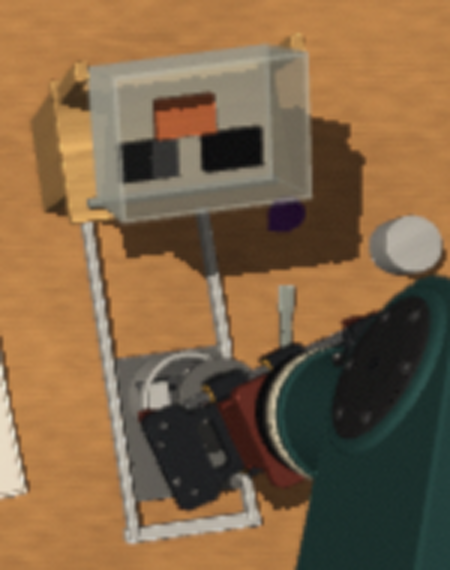

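The cap is held upright above the open canister. In the side view the carriage is in the same pixels as when it was fully out, and the bystanders look unmoved. Handing in.

```bash
python3 -c "
from bench import r
print(r.hand_in())"; python3 st.py
```

```text
the job is handed in; nothing more can be done
None
the job is handed in; nothing more can be done
```

I pulled the canister all the way out, took its cap off, and handed the job in with the cap held upright above the open canister. It took about 17 s of the 64 s allowed.

- **Carriage:** I pulled it by the tab about 0.150 m, until it stopped moving and the force rose, which is the end stop. After the lift, the side camera showed it in the same place.
- **Cap:** Counter-clockwise stopped dead after about 15° (0.8 N·m against the turn). Clockwise turned freely to about 72° past locked. The first few millimetres of the lift met no resistance.
- **Final state:** The cap was 7.97 cm above its seat by the change in tool height, and the wing was square in the pads at 15.8 mm. The force reading was about 1 N, and the pictures showed the canister open and the bystanders in view where they were.

No check failed. The position measurements from the different cameras agreed to within about 1–3 mm. During the stop test the cap slipped slightly in the pads, but it was square again afterwards. After hand-in no further readings were possible, so the last second was not checked.

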